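# Reset the tripped breaker under the welder's push-latch cover

## Robot

A 7-joint arm with a two-finger parallel gripper is mounted at the origin on the work surface. World frame = base frame: x ahead of the robot, y to its left, z up, the work surface at z = 0. Lengths are in m, angles in rad, forces in N, time in s.
With the tool pointing down it reaches from about 0.4 to 0.85 m from the base axis. Payload 10.4 kg.
Tool frame: the origin (TCP) lies midway between the tips of the shut fingers; the grasp point (between the pads) lies 19 mm behind it; z points along the fingers, x is the direction in which the jaws open and shut, and the axes are right-handed (so a half turn about z gives the same grasp; the last joint's range is limited). The gripper opens to 87 mm and grips with 3 to 60 N. Pads are 19 mm wide; open, the fingers measure 117 mm over their backs; the gripper's body (75 mm by 190 mm) begins 51 mm behind the grasp point.
Start: joints at [1.236, 0.332, -0.065, 1.46, 0.022, 1.35, -0.088], TCP at [0.192, -0.595, 0.223] pointing down, gripper open.
Joint ranges: [-2.6, 2.6], [-0.5, 2.12], [-1.47, 1.34], [0.16, 2.42], [-1.27, 4.41], [0.06, 2.06], [-2.6, 2.6]. Speed limits (rad/s): [2.22, 2.22, 2.79, 2.79, 3.14, 3.14, 3.14].

## Interface

Orientations are given as a unit quaternion [x, y, z, w].
In Python, from bench import r gives the robot as it stands. The module is installed in compiled form; this text tells all that it offers.
- The arm moves only by the tool play_rows, never from a script. Its argument "commands" is a list of rows, each a list of 7 numbers: the shift along the world's x, y, z in cm, then the turn, a rotation vector about the world's x, y, z in rad, then the finger opening in cm, from 0 to 8.7. A call has 1 to 20 rows; each row shifts and turns the commanded pose from where the row before left it; what a row does not reach is not made up. A row lasts 1/8 s, in which the tool goes at most 62.5 mm and 10.7 degrees, less where a joint would pass 70% of its speed; a pose out of reach is approached as far as the arm can. A call is refused whole if a number of a shift passes 6.25 or a number of a turn 0.188, either way. A call with a gripper value outside its range is refused whole. The fingers move at their own pace and stop on an object; "grip_force" is the grip in N (left out, the last holds). Time passes only in rows, so rows that do not move let the fingers close. It gives the time, the measured TCP pose, the force and the opening at its end, in the units of the state.
- r.read_state(): the state, without advancing time (a new reading comes with each control period).
- r.camera(name): name is "scene" or "top" or "wrist"; returns a dict with "img" (400x640x3 uint8, red, green, blue), "K" (3x3 intrinsics, pixels), "k1" (the pictures are not rectified: a ray, as slopes to the right and down, at radius r is drawn at 1 + k1 r^2 times it, then the intrinsics apply), "camera_from_world" (4x4, takes a point from world to camera coordinates). Camera axes: x right, y down, z forward; pixel columns grow to the right and rows downward; lengths in m; the calibration is good to about 2 mm. A picture is of the moment at which its call begins. There is no depth.
- r.close_job(): hands the job in, once; it reports no verdict.
The state is a dict: "time": time; "joint_positions": joint angles; "joint_vel": joint speeds; "joint_torque": joint torques, N m; "ee_pos": TCP position; "eef_rot": TCP orientation; "ft_force": force on the tool from outside, world axes, zero at the start; "torque": the same for the moment, N m; "width": finger opening in m.
Only numpy, scipy, OpenCV 4.12 (cv2) and the standard library are available. Lean on these libraries where they do the work, as an engineer would, in place of code of your own. Each camera call takes 0.05 s, during which the arm holds its last target. There are 200 camera calls.

## Task

Press the grey push-latch cover on top of the yellow welder so that it pops open, push the popped-out red breaker button under it fully in, then press the cover shut again until it latches and stays closed. Only touch and push with the fingertips: pick nothing up, and leave the socket, spray can, screwdriver and cup where they are.

Things in the scene. Friction and masses are not known exactly. Their poses are not given: they have to be found in the camera images.
- welder: Compact yellow welding machine, fixed to the bench, 170 x 360 x 160 mm (x, y, z). Origin: centre of its underside. Own y runs along its long side, own z up. Its flat top is 160 mm above the bench. In the top is a compartment opening of 76 mm (x) by 54 mm (y), spanning y = -28 to +26 mm, covered by the cover.
- cover (a joint): Hinge angle (rad) of the grey push-latch cover: 0 = shut and latched, 1.45 = popped fully open, nearly upright; negative = pressed in beyond shut, stop at about -0.07. Pressing the shut cover to that stop (4 mm at its free edge) and letting go: a spring swings it open within 1.5 s. Pressing it down to the stop again and letting go latches it. A press short of -0.06 may change nothing.
- cover_press (a point): Point to press: on the cover's outer face, on the black strip, 11 mm in from the free edge, centred; moves with the cover. Shut, it is 174 mm above the bench and 49 mm from cover_hinge along welder -y. The cover is a plate 88 mm (welder x) by 60 (welder y), 8 thick, 6 mm proud of the welder's top on a soft black seal. It resists with about 5 N here until the stop, under 1 N when open.
- cover_hinge (a point): Middle of the cover's hinge line, at mid-thickness of the plate, 170 mm above the bench: welder (0, 30, 170) mm. The hinge line runs along welder x on the cover's +y edge; the free edge is the -y edge and swings up. Turns with the cover.
- breaker (a joint): Travel (m) of the red breaker button: 0 to 0.001 at the start = tripped, standing out; 0.007 = fully in (stop). It moves straight down under about 3 N and stays where it is left.
- breaker_top (a point): Centre of the red button's round top face, 22 mm across, inside the compartment at welder (0, -4) mm, 34 mm from the hinge line. Standing out, the face is 2 mm above the welder's top (162 mm above the bench); fully in, 5 mm below the top. Hidden while the cover is shut.
- socket_mid (a point): Centre (half-way up) of a steel socket, a tube 28 mm across and 32 mm tall standing on the welder's top, beside the cover's free edge.
- spray_can_mid (a point): Centre (half-way up) of a blue spray can, 60 mm across and 150 mm tall, standing on the bench.
- screwdriver_grip (a point): Middle of the red handle of a screwdriver lying on the bench beyond the welder; the shaft points along its +x.
- screw_cup_mid (a point): Centre (half-way up) of a small dark steel cup, 72 mm across at the rim and 55 mm tall, standing on the bench.

How it is judged:
On the way, in this order (a step that is already met when the one before it is completed fails the run):
1. the cover has popped open (value of joint cover above 1.2 rad), for 0.2 s.
2. the red breaker button is pushed fully in, the cover open (value of joint breaker above 0.006 m and value of joint cover above 0.6 rad), for 0.1 s.
3. the cover is shut, latched, with nothing pressing on it (value of joint cover between -0.035 and 0.035 rad and contact force between the fingers and cover below 0.2 N), for 0.3 s.
At the end, for the whole second after the job is handed in: The cover rests latched, within 0.035 rad (2 mm at its free edge) of shut with nothing pressing on it; the breaker button is in by more than 6 of its 7 mm; socket, spray can, screwdriver and cup are within 20 mm of where they stood (value of joint cover between -0.035 and 0.035 rad and value of joint breaker above 0.006 m and velocity of joint cover between -0.05 and 0.05 rad/s and distance of each of socket_mid, spray_can_mid, screwdriver_grip, screw_cup_mid from where it was at the start of the episode below 0.02 m); the robot touches nothing.
It fails at once if the steel socket is moved or lifted by more than 20 mm (distance of socket_mid from where it was at the start of the episode above 0.02 m).
It fails at once if the spray can is moved or lifted by more than 20 mm (distance of spray_can_mid from where it was at the start of the episode above 0.02 m).
It fails at once if the screwdriver is moved or lifted by more than 20 mm (distance of screwdriver_grip from where it was at the start of the episode above 0.02 m).
It fails at once if the small dark cup is moved or lifted by more than 20 mm (distance of screw_cup_mid from where it was at the start of the episode above 0.02 m).
It also fails if it takes over 45 s, if anything falls off the work surface, if the arm or the gripper's body presses on something with over 40 N, if the wrist force passes 120 N, or if a joint passes its speed limit or range.

## Working session

There is one attempt and no reset: what is moved stays moved. The work goes in short steps, Python scripts to look and compute and a tool call to move; the robot and the scene stay as the last step left them, time stands still between calls to the robot, and variables do not carry over. Pictures are saved under pics/ and viewed, about 8 in all and at most 12, crops included, and the job is handed in when it is done.

Besides the shell and the picture viewer there is one more tool, called after "Emit:" by a JSON object that holds its "fn" and its "kwargs", one argument or row to a line. play_rows: Moves the arm, as the interface text tells. Its arguments: {"type":"object","properties":{"commands":{"type":"array","items":{"type":"array","items":{"type":"number"}}},"grip_force":{"type":"number"}},"required":["commands"]}

```bash
mkdir -p pics
cat > h.py <<'E'
import numpy as np, cv2
from bench import r
def ray(c,u,v):
    K=c["K"];d=np.array([(u-K[0,2])/K[0,0],(v-K[1,2])/K[1,1]]);s=d.copy()
    for _ in range(20): s=d/(1+c["k1"]*(s@s))
    T=c["camera_from_world"];R=T[:3,:3]
    return -R.T@T[:3,3], R.T@np.array([s[0],s[1],1])
def onz(c,u,v,z):
    o,d=ray(c,u,v); return o+d*(z-o[2])/d[2]
def two(c1,p1,c2,p2):
    o1,d1=ray(c1,*p1);o2,d2=ray(c2,*p2)
    t=np.linalg.lstsq(np.c_[d1,-d2],o2-o1,rcond=None)[0]
    a,b=o1+t[0]*d1,o2+t[1]*d2
    return (a+b)/2,np.linalg.norm(a-b)
def proj(c,P):
    T=c["camera_from_world"];p=T[:3,:3]@np.array(P)+T[:3,3];s=p[:2]/p[2];s=s*(1+c["k1"]*(s@s))
    K=c["K"];return np.array([K[0,0]*s[0]+K[0,2],K[1,1]*s[1]+K[1,2]])
def save(c,n): cv2.imwrite("pics/"+n+".png",c["img"][:,:,::-1])
E
python3 - <<'E'
from h import *
import pickle
d={}
for n in("scene","top","wrist"):
    d[n]=r.camera(n);save(d[n],n+"0")
pickle.dump(d,open("c0.pkl","wb"))
im=np.vstack([d["scene"]["img"],d["top"]["img"]])
print(r.read_state()); print([ (n,-d[n]["camera_from_world"][:3,:3].T@d[n]["camera_from_world"][:3,3]) for n in d])
E
```

```text
{'time': 0.15, 'joint_positions': array([ 1.23642591,  0.33275571, -0.06469928,  1.46070944,  0.02161222,
        1.34985342, -0.08844779]), 'joint_vel': array([-0.00180403, -0.00222653,  0.00100514, -0.0037326 , -0.00034358,
       -0.00061848, -0.00036788]), 'joint_torque': array([ 7.79783404e-04, -6.23637557e+01,  2.48916383e-02, -3.90140712e+01,
       -6.14191289e-02,  3.73357034e-02,  7.31577870e-05]), 'ee_pos': array([ 0.1916326 , -0.59462227,  0.22193718]), 'eef_rot': array([ 8.08334943e-01, -5.88722646e-01, -4.31208798e-04, -2.81764949e-04]), 'ft_force': array([-0.22019859,  0.40217884, -1.07213729]), 'torque': array([0.03984254, 0.03804859, 0.01004398]), 'width': 0.08699550789118038}
[('scene', array([ 0.98804547, -0.51696778,  0.67296809])), ('top', array([0.42743923, 0.08590028, 1.17356937])), ('wrist', array([ 0.26150715, -0.57187259,  0.38372588]))]
```

View pics/scene0.png

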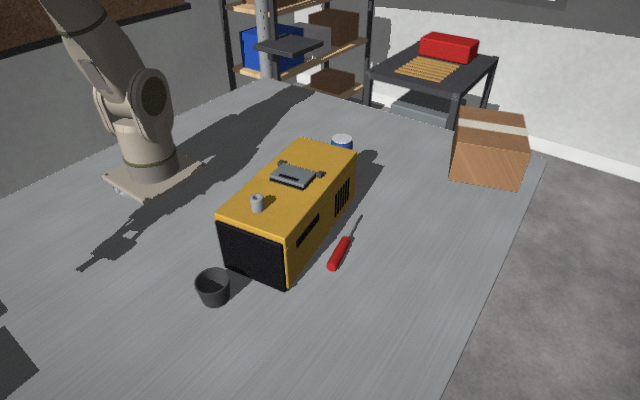

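View pics/top0.png

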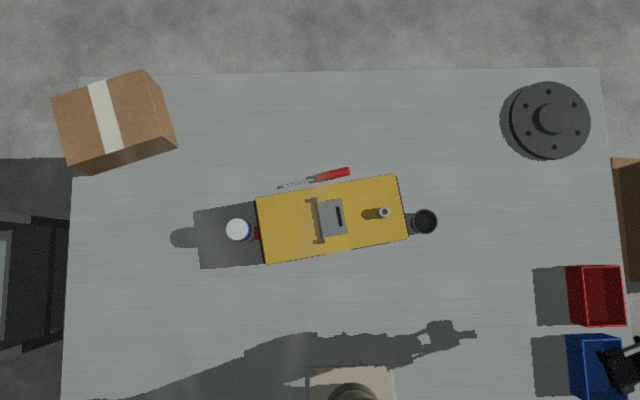

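The top view (x up, y left) shows the welder with its hinge on the left at about (318,220), the black strip near (339,213) and the socket at (384,212). The can is at (238,230) and the cup at (425,222). Next I measure these points.

Run:
```python
from h import *
import pickle
d=pickle.load(open("c0.pkl","rb"))
T=d["top"];S=d["scene"]
hsv=cv2.cvtColor(T["img"],cv2.COLOR_RGB2HSV)
m=cv2.inRange(hsv,(18,120,100),(32,255,255)); m=cv2.morphologyEx(m,cv2.MORPH_CLOSE,np.ones((5,5)))
cs=max(cv2.findContours(m,0,2)[0],key=cv2.contourArea)
b=cv2.boxPoints(cv2.minAreaRect(cs)); print(b)
P=np.array([onz(T,*q,.16) for q in b]);print(P.round(4)); 
for i in range(4): print(np.linalg.norm(P[i]-P[i-1]).round(4), (P[i]-P[i-1]).round(4))
print("centre",P.mean(0))
a=T["img"][185:255,290:420];b2=S["img"][130:230,225:345]
A=cv2.resize(a,None,fx=6,fy=6,interpolation=2);B=cv2.resize(b2,None,fx=5,fy=5,interpolation=2)
cv2.imwrite("pics/a.png",A[:,:,::-1]);cv2.imwrite("pics/b.png",B[:,:,::-1])
```

```text
[[253.65144 198.1463 ]
 [396.0643  172.43286]
 [408.0103  238.5954 ]
 [265.59744 264.30884]]
[[ 0.5663  0.2402  0.16  ]
 [ 0.6232 -0.1216  0.16  ]
 [ 0.4551 -0.1427  0.16  ]
 [ 0.4014  0.2115  0.16  ]]
0.1673 [0.1648 0.0287 0.    ]
0.3662 [ 0.0569 -0.3618  0.    ]
0.1694 [-0.1681 -0.0211  0.    ]
0.3583 [-0.0537  0.3542  0.    ]
centre [0.51152201 0.04686409 0.16      ]
```

View pics/a.png

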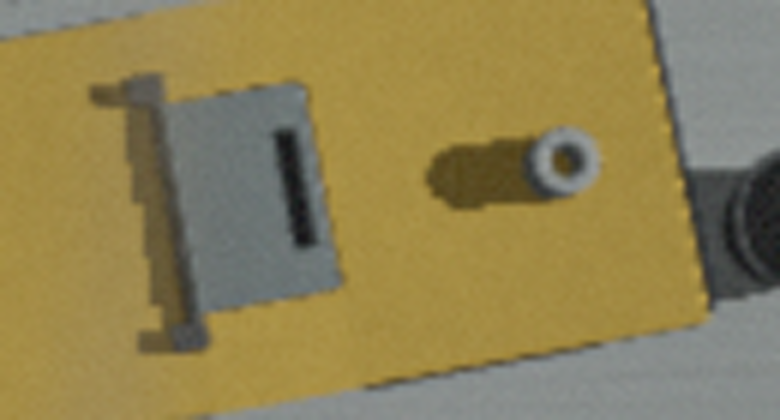

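View pics/b.png

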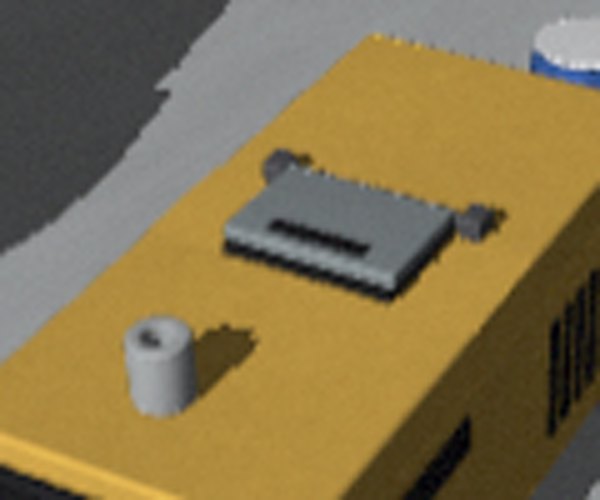

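Run:
```python
from h import *
import pickle
from scipy.spatial.transform import Rotation as Ro
d=pickle.load(open("c0.pkl","rb"));T=d["top"];S=d["scene"]
fa=lambda x,y:(290+(x+.5)/6-.5,185+(y+.5)/6-.5); fb=lambda x,y:(225+(x+.5)/5-.5,130+(y+.5)/5-.5)
def mm(c,x0,y0,x1,y1):
    g=cv2.cvtColor(c["img"],cv2.COLOR_RGB2GRAY).astype(float)[y0:y1,x0:x1];w=np.clip(75-g,0,None)
    Y,X=np.mgrid[y0:y1,x0:x1];return (w*X).sum()/w.sum(),(w*Y).sum()/w.sum()
pa=mm(T,334,204,344,228);pb=mm(S,277,172,301,182)
print(pa,fa(296,187),pb,fb(320,237))
print("press two",two(T,fa(296,187),S,fb(320,237)),"onz",onz(T,*fa(296,187),.174),onz(S,*fb(320,237),.174))
k1,k2=onz(T,*fa(142,90),.174),onz(T,*fa(190,335),.174);print("hinge",k1,k2,(k1+k2)/2)
k1,k2=onz(S,*fb(280,163),.174),onz(S,*fb(480,220),.174);print("hinge S",k1,k2,(k1+k2)/2)
print("socket",two(T,fa(565,160),S,fb(160,328)))
s=r.read_state();print(Ro.from_quat(s["eef_rot"]).as_matrix().round(3))
```

```text
(np.float64(338.59753412593574), np.float64(215.96653456627035)) (338.9166666666667, 215.75) (np.float64(287.42929292929296), np.float64(177.47979797979798)) (288.6, 177.0)
press two (array([0.51518014, 0.02787085, 0.17217805]), np.float64(0.0007265511031685221)) onz [0.51529055 0.02821862 0.174     ] [0.51664089 0.02563586 0.174     ]
hinge [0.55708023 0.09054281 0.174     ] [0.45592668 0.07339945 0.174     ] [0.50650346 0.08197113 0.174     ]
hinge S [0.4632697  0.06170046 0.174     ] [0.56652074 0.07758953 0.174     ] [0.51489522 0.069645   0.174     ]
socket (array([ 0.52165287, -0.08033541,  0.19175682]), np.float64(0.0006923086571611179))
[[ 0.307 -0.952 -0.   ]
 [-0.952 -0.307  0.001]
 [-0.001  0.    -1.   ]]
```

Emit:
{"fn": "play_rows", "kwargs": {
  "commands": [
    [0, 0, 2.5, 0, 0, 0, 0],
    [0, 0, 2.5, 0, 0, 0, 0],
    [2.0, 3.9, 0, 0, 0, 0.0885, 0],
    [2.0, 3.9, 0, 0, 0, 0.0885, 0],
    [2.0, 3.9, 0, 0, 0, 0.0885, 0],
    [2.0, 3.9, 0, 0, 0, 0.0885, 0],
    [2.0, 3.9, 0, 0, 0, 0.0885, 0],
    [2.0, 3.9, 0, 0, 0, 0.0885, 0],
    [2.0, 3.9, 0, 0, 0, 0.0885, 0],
    [2.0, 3.9, 0, 0, 0, 0.0885, 0],
    [2.0, 3.9, 0, 0, 0, 0.0885, 0],
    [2.0, 3.9, 0, 0, 0, 0.0885, 0],
    [2.0, 3.9, 0, 0, 0, 0.0885, 0],
    [2.0, 3.9, 0, 0, 0, 0.0885, 0],
    [2.0, 3.9, 0, 0, 0, 0.0885, 0],
    [2.0, 3.9, 0, 0, 0, 0.0885, 0],
    [2.0, 3.9, 0, 0, 0, 0.0885, 0],
    [2.0, 3.9, 0, 0, 0, 0.0885, 0],
    [0, 0, 0, 0, 0, 0, 0]
  ]
}}

```text
time: 2.52
ee_pos: [0.5121, 0.0327, 0.2723]
eef_rot: [0.997, 0.082, -0.0, -0.001]
ft_force: [-0.5, 0.1, -0.1]
width: 0.0005
```

Run:
```python
from h import *
from scipy.spatial.transform import Rotation as Ro
s=r.read_state();print(s["time"],s["ee_pos"],s["width"],s["ft_force"]);print(Ro.from_quat(s["eef_rot"]).as_matrix().round(3))
c=r.camera("wrist");save(c,"w1")
import pickle;pickle.dump(c,open("w1.pkl","wb"));print(-c["camera_from_world"][:3,:3].T@c["camera_from_world"][:3,3], proj(c,[.515,.028,.174]))
```

```text
2.525 [0.51208465 0.0327076  0.27229715] 0.00046793878821213797 [-0.5159799   0.08315139 -0.10119334]
[[ 0.987  0.163 -0.   ]
 [ 0.163 -0.987  0.002]
 [-0.    -0.002 -1.   ]]
[0.49920303 0.10572762 0.43433089] [327.10677691 208.13878027]
```

View pics/w1.png

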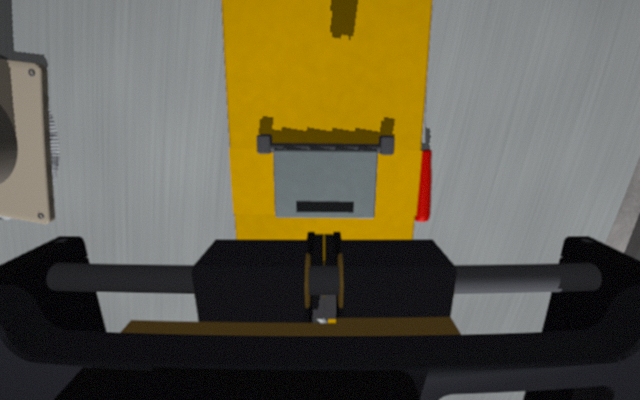

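The wrist view shows the strip centre at about (325,207); I predicted (327,208), so position and yaw agree. Next I descend to just above the cover.

Emit:
{"fn": "play_rows", "kwargs": {
  "commands": [
    [0.3, -0.5, -3, 0, 0, 0, 0],
    [0, 0, -3.5, 0, 0, 0, 0],
    [0, 0, -2, 0, 0, 0, 0],
    [0, 0, -0.8, 0, 0, 0, 0],
    [0, 0, -0.4, 0, 0, 0, 0],
    [0, 0, -0.2, 0, 0, 0, 0]
  ]
}}

```text
time: 3.32
ee_pos: [0.5151, 0.0237, 0.1742]
eef_rot: [0.997, 0.078, 0.0, 0.0]
ft_force: [-0.5, -1.7, 3.8]
width: 0.0003
```

Emit:
{"fn": "play_rows", "kwargs": {
  "commands": [
    [0, 0, -0.2, 0, 0, 0, 0],
    [0, 0, -0.2, 0, 0, 0, 0],
    [0, 0, 0, 0, 0, 0, 0]
  ]
}}

```text
time: 3.7
ee_pos: [0.5152, 0.0236, 0.1708]
eef_rot: [0.997, 0.078, 0.001, 0.001]
ft_force: [-3.7, -3.6, 11.5]
width: 0.0009
```

Emit:
{"fn": "play_rows", "kwargs": {
  "commands": [
    [0, 0, -0.2, 0, 0, 0, 0],
    [0, 0, 0, 0, 0, 0, 0],
    [0, 0, 1, 0, 0, 0, 0],
    [0, 0, 4, 0, 0, 0, 0],
    [0, -2, 4, 0, 0, 0, 0],
    [0, -3, 3, 0, 0, 0, 0],
    [0, 0, 0, 0, 0, 0, 0],
    [0, 0, 0, 0, 0, 0, 0],
    [0, 0, 0, 0, 0, 0, 0],
    [0, 0, 0, 0, 0, 0, 0],
    [0, 0, 0, 0, 0, 0, 0],
    [0, 0, 0, 0, 0, 0, 0]
  ]
}}

```text
time: 5.2
ee_pos: [0.5147, -0.0257, 0.2874]
eef_rot: [0.997, 0.079, -0.0, -0.0]
ft_force: [-0.8, -0.0, -0.2]
width: 0.0004
```

Run:
```python
from h import *
import pickle
s=r.read_state();print(s["time"],s["ee_pos"],s["ft_force"])
c=r.camera("top");e=r.camera("scene");w=r.camera("wrist")
pickle.dump((c,e,w),open("c2.pkl","wb"))
A=cv2.resize(e["img"][110:230,215:375],None,fx=5,fy=5,interpolation=2)
cv2.imwrite("pics/s2.png",A[:,:,::-1])
```

```text
5.2 [ 0.51472435 -0.02571418  0.28744873] [-0.77460147 -0.03855355 -0.24282647]
```

View pics/s2.png

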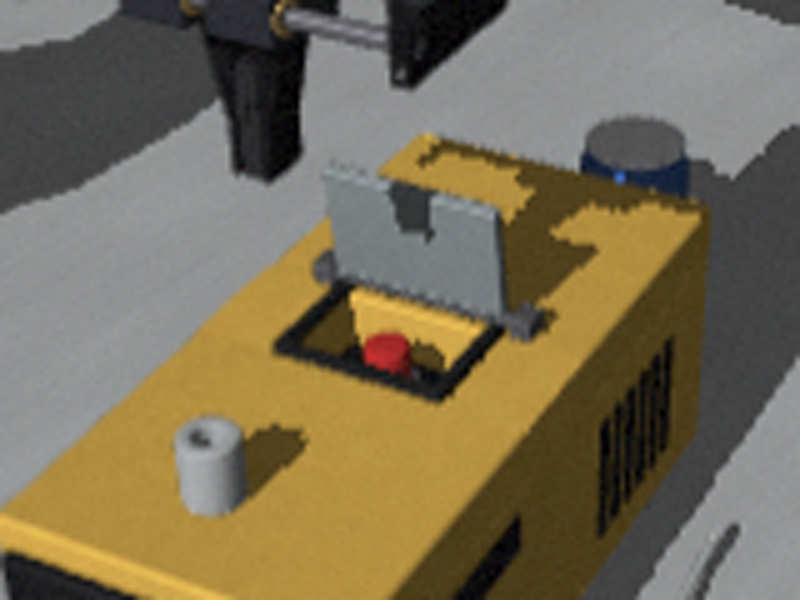

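The cover is open and the red button stands at crop (387,352). The button is next to be measured.

Run:
```python
from h import *
import pickle
for n,c in zip(("top","scene"),pickle.load(open("c2.pkl","rb"))):
    h=cv2.cvtColor(c["img"],cv2.COLOR_RGB2HSV);m=cv2.inRange(h,(0,150,90),(8,255,255))|cv2.inRange(h,(172,150,90),(180,255,255))
    p=proj(c,[.5127,.0428,.162]);print(n,"pred",p)
    for k in zip(*cv2.connectedComponentsWithStats(m)[2:]):
        if k[0][4]<2000 and np.hypot(*(k[1]-p))<20:
            print(k); x,y,w,hh,_=k[0]
            print("centroid",onz(c,*k[1],.160),"topface",onz(c,k[1][0],y+hh*.35,.162))
```

```text
top pred [332.8479816  217.36246548]
(array([329, 214,   8,   8,  53], dtype=int32), array([332.45283019, 217.56603774]))
centroid [0.51238408 0.04371804 0.16      ] topface [0.51413121 0.04374303 0.162     ]
scene pred [292.28911902 177.23955757]
(array([288, 177,   9,   8,  55], dtype=int32), array([291.90909091, 180.01818182]))
centroid [0.51697191 0.03596676 0.16      ] topface [0.51827875 0.03447156 0.162     ]
```

Emit:
{"fn": "play_rows", "kwargs": {
  "commands": [
    [0, 1, 0, 0.173, 0.027, 0, 0],
    [0, 2, -1, 0.173, 0.027, 0, 0],
    [0, 2.3, -2, 0, 0, 0, 0],
    [0, 2, -4, 0, 0, 0, 0],
    [0, 0, -3, 0, 0, 0, 0],
    [0, 0, -0.7, 0, 0, 0, 0],
    [0, 0, 0, 0, 0, 0, 0]
  ]
}}

```text
time: 6.22
ee_pos: [0.515, 0.0469, 0.1811]
eef_rot: [0.982, 0.077, -0.013, -0.174]
ft_force: [-0.0, 0.7, 0.3]
width: 0.0002
```

Run:
```python
from h import *
e=r.camera("scene")
A=cv2.resize(e["img"][110:230,215:375],None,fx=5,fy=5,interpolation=2)
cv2.imwrite("pics/s3.png",A[:,:,::-1])
```

```text
(no output)
```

View pics/s3.png

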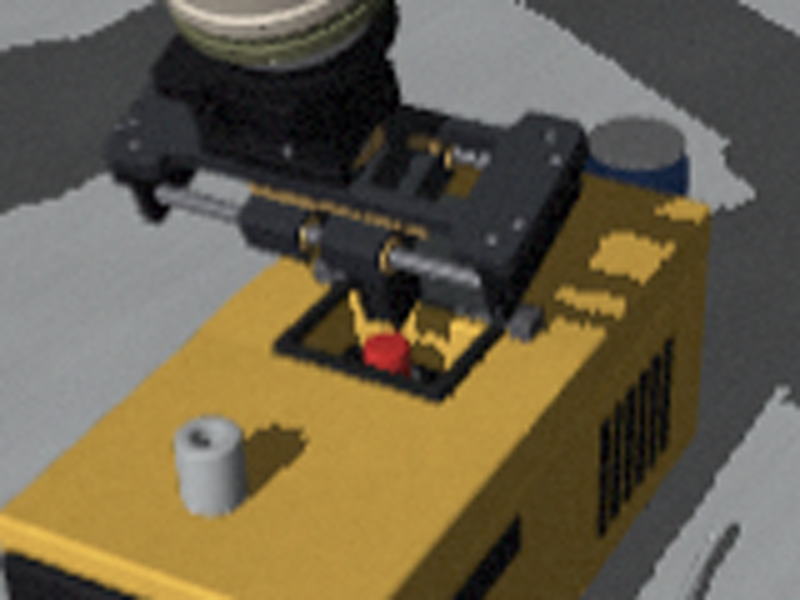

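The fingertip is at crop (395,330), just above the button, and clear of the open cover. Now I press.

Emit:
{"fn": "play_rows", "kwargs": {
  "commands": [
    [0, 0, -1, 0, 0, 0, 0],
    [0, 0, -0.5, 0, 0, 0, 0],
    [0, 0, -0.3, 0, 0, 0, 0],
    [0, 0, -0.2, 0, 0, 0, 0]
  ]
}}

```text
time: 6.78
ee_pos: [0.5149, 0.047, 0.1607]
eef_rot: [0.982, 0.077, -0.013, -0.174]
ft_force: [-0.2, -1.6, 2.4]
width: 0.0004
```

Emit:
{"fn": "play_rows", "kwargs": {
  "commands": [
    [0, 0, -0.2, 0, 0, 0, 0],
    [0, 0, -0.2, 0, 0, 0, 0],
    [0, 0, 0, 0, 0, 0, 0]
  ]
}}

```text
time: 7.15
ee_pos: [0.515, 0.0471, 0.1577]
eef_rot: [0.982, 0.077, -0.013, -0.174]
ft_force: [-4.9, -3.1, 14.2]
width: 0.0001
```

Emit:
{"fn": "play_rows", "kwargs": {
  "commands": [
    [0, 0, -0.1, 0, 0, 0, 0],
    [0, 0, 0, 0, 0, 0, 0],
    [0, 0, 1, 0, 0, 0, 0],
    [0, -1, 4, 0, 0, 0, 0],
    [0, -1, 4, 0, 0, 0, 0],
    [0, -3, 4, -0.173, -0.027, 0, 0],
    [0, 0, 0, -0.173, -0.027, 0, 0],
    [0, 0, 0, 0, 0, 0, 0]
  ]
}}

```text
time: 8.15
ee_pos: [0.5146, 0.001, 0.2868]
eef_rot: [0.997, 0.082, 0.001, 0.001]
ft_force: [0.5, 0.1, 0.4]
width: 0.0006
```

Run:
```python
from h import *
e=r.camera("scene");t=r.camera("top")
f=lambda i:cv2.resize(i,None,fx=5,fy=5,interpolation=2)
A=np.hstack([f(e["img"][140:220,255:335]),f(t["img"][180:260,295:375])])
cv2.imwrite("pics/s4.png",A[:,:,::-1])
for c in(t,e): print(proj(c,[.5127,.0428,.162]),proj(c,[.5127,.0428,.155]))
```

```text
[332.8479816  217.36246548] [332.73650531 217.59977633]
[292.28911902 177.23955757] [292.41674692 179.76637695]
```

View pics/s4.png

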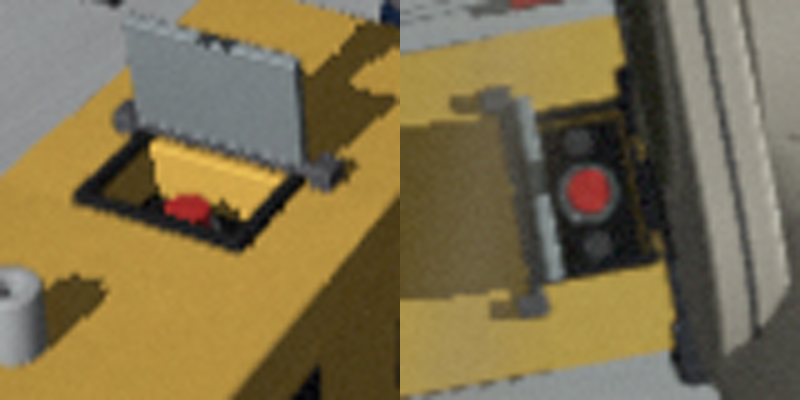

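The button now sits deep in both views: red at (187,208) on the left and (588,190) on the right. The cover is open. Next I go behind the cover to swing it shut.

Emit:
{"fn": "play_rows", "kwargs": {
  "commands": [
    [-0.5, 4.8, 0, 0, 0, 0, 0],
    [-0.5, 4.9, 0, 0, 0, 0, 0],
    [0, 0, -1, 0, 0, 0, 0],
    [0, 0, -3, 0, 0, 0, 0],
    [0, 0, -3, 0, 0, 0, 0],
    [0, 0, 0, 0, 0, 0, 0]
  ]
}}

```text
time: 9.0
ee_pos: [0.5036, 0.0921, 0.2131]
eef_rot: [0.997, 0.077, -0.003, -0.0]
ft_force: [0.1, -0.3, -0.0]
width: 0.0002
```

Emit:
{"fn": "play_rows", "kwargs": {
  "commands": [
    [0.2, -1.2, 0, 0, 0, 0, 0],
    [0.1, -0.9, 0.2, 0, 0, 0, 0],
    [0.1, -0.7, 0, 0, 0, 0, 0],
    [0.1, -0.7, -0.3, 0, 0, 0, 0],
    [0.2, -1.0, -0.8, 0, 0, 0, 0],
    [0, 0, 0, 0, 0, 0, 0]
  ]
}}

```text
time: 9.75
ee_pos: [0.5118, 0.0478, 0.2058]
eef_rot: [0.997, 0.078, -0.0, 0.0]
ft_force: [0.7, 0.1, 1.0]
width: 0.0001
```

Run:
```python
from h import *
e=r.camera("scene")
A=cv2.resize(e["img"][110:230,215:375],None,fx=5,fy=5,interpolation=2)
cv2.imwrite("pics/s5.png",A[:,:,::-1])
```

```text
(no output)
```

View pics/s5.png

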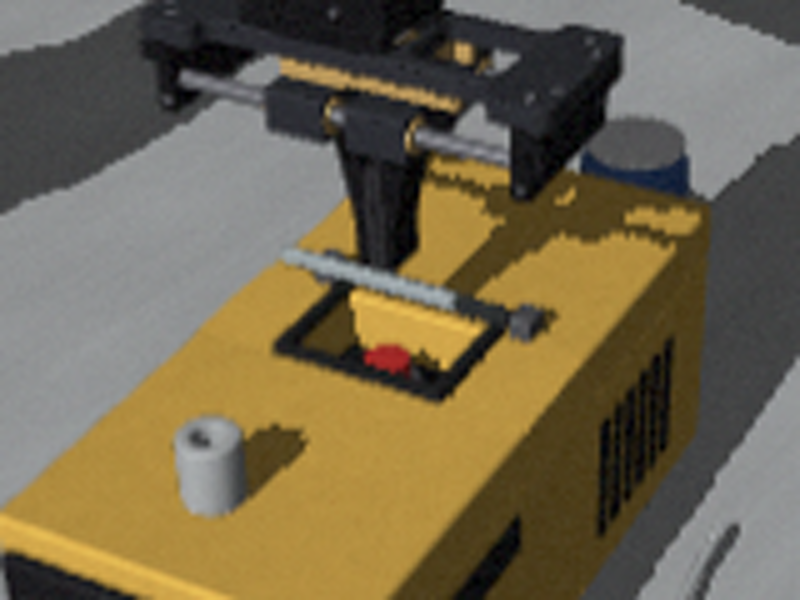

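The finger is on the cover's outer face, holding it about half shut (plate edge at crop (370,280)). I continue down.

Emit:
{"fn": "play_rows", "kwargs": {
  "commands": [
    [0.1, -0.5, -0.8, 0, 0, 0, 0],
    [0.1, -0.5, -1.0, 0, 0, 0, 0],
    [0, -0.4, -0.8, 0, 0, 0, 0],
    [0, -0.3, -0.3, 0, 0, 0, 0],
    [0, -0.2, 0, 0, 0, 0, 0],
    [0, 0, 0, 0, 0, 0, 0]
  ]
}}

```text
time: 10.55
ee_pos: [0.5137, 0.0298, 0.1777]
eef_rot: [0.997, 0.078, -0.0, 0.0]
ft_force: [-1.2, 1.2, 2.2]
width: 0.0005
```

Emit:
{"fn": "play_rows", "kwargs": {
  "commands": [
    [0, 0, -0.3, 0, 0, 0, 0],
    [0, 0, -0.2, 0, 0, 0, 0],
    [0, 0, -0.2, 0, 0, 0, 0],
    [0, 0, 0, 0, 0, 0, 0]
  ]
}}

```text
time: 11.05
ee_pos: [0.5139, 0.0295, 0.1713]
eef_rot: [0.997, 0.078, 0.0, 0.001]
ft_force: [-5.3, -2.9, 12.7]
width: -0.0
```

Emit:
{"fn": "play_rows", "kwargs": {
  "commands": [
    [0, 0, -0.2, 0, 0, 0, 0],
    [0, 0, 0, 0, 0, 0, 0],
    [0, 0, 1, 0, 0, 0, 0],
    [0, 0, 4, 0, 0, 0, 0],
    [0, 0, 4, 0, 0, 0, 0],
    [0, -2, 3, 0, 0, 0, 0],
    [0, -2, 0, 0, 0, 0, 0],
    [0, 0, 0, 0, 0, 0, 0],
    [0, 0, 0, 0, 0, 0, 0],
    [0, 0, 0, 0, 0, 0, 0],
    [0, 0, 0, 0, 0, 0, 0],
    [0, 0, 0, 0, 0, 0, 0],
    [0, 0, 0, 0, 0, 0, 0]
  ]
}}

```text
time: 12.68
ee_pos: [0.5137, -0.0098, 0.2886]
eef_rot: [0.997, 0.078, 0.0, -0.0]
ft_force: [-0.2, 0.6, -0.3]
width: 0.0004
```

Run:
```python
from h import *
e=r.camera("scene");t=r.camera("top")
f=lambda i:cv2.resize(i,None,fx=5,fy=5,interpolation=2)
A=np.hstack([f(e["img"][140:220,255:335]),f(t["img"][180:260,295:375])])
A=np.vstack([A,cv2.resize(e["img"][110:320,180:500],(800,525))[:199*1+1]]) if 0 else A
cv2.imwrite("pics/s6.png",A[:,:,::-1])
import pickle;d=pickle.load(open("c0.pkl","rb"))["scene"]["img"]
for n,(x,y,w,h) in dict(cup=(190,262,45,48),screwdriver=(322,215,42,58),can=(328,130,28,20),socket=(246,190,22,24),cover=(265,158,60,34)).items():
    print(n,np.abs(e["img"][y:y+h,x:x+w].astype(int)-d[y:y+h,x:x+w]).mean().round(2))
print(r.read_state()["ft_force"])
```

```text
cup 2.31
screwdriver 2.06
can 47.73
socket 1.89
cover 2.16
[ 0.37583008 -0.5353994   0.43380682]
```

View pics/s6.png

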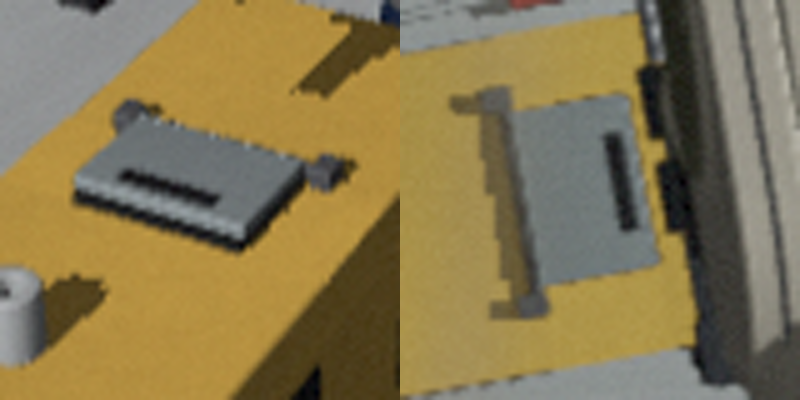

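The cover is shut and its scene crop matches the start image. The can's crop differs (47.7), most likely because the arm's shadow falls on it: it sat at the same pixels in every earlier picture and the arm stayed well away from it.

```bash
python3 -c "
from bench import r
print(r.close_job(), r.read_state()['time'])"
```

```text
the job is handed in; nothing more can be done
the job is handed in; nothing more can be done
```

I pressed the cover until it popped open, pushed the red button in, swung the cover down from behind and pressed it shut. I then lifted clear and handed the job in after about 12.7 s of robot time. It gives no verdict.

- **Cover:** it stayed shut for over 1 s after I let go. Its scene-camera crop matches the start image (mean difference about 2 grey levels).
- **Button:** it took 14 N to the stop, and both views then showed it deep in the compartment. I could not see it again once the cover was shut.
- **Other objects:** the socket, cup and screwdriver crops match the start (about 2 grey levels).
- **Check that disagreed:** the spray can's crop differed by about 48 grey levels. I put this down to the arm's shadow. The can sat at the same pixels in the mid-run pictures and the arm kept well away from it, but I did not measure its position again.
- **Contact at the end:** the arm was holding clear of everything, with a wrist force reading under 1 N.

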